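# Mount a gear arbor on the test spindle and lock its bayonet collar

### The job

Take the gear arbor that carries the bright gear out of the blue rack by pulling it out through the sprung mouth of its fork, and set it fully home on the nose of the green test spindle, its drive pocket over the tongue. Then let go, take it again by the knurled collar at its foot and turn the collar clockwise, seen from above, all the way to its stop, where its red lines meet the spindle's red marks. Leave the other arbor in the rack and the things round the spindle where they are.

Things in the scene. Friction and masses are not known exactly. Their poses are not given: they have to be found in the camera images.
- arbor: arbor with the bright steel gear (52 mm across, 14 to 28 mm above the origin), 0.5 kg. Origin: centre of its flat seating face, z up. Neck 20 mm in diameter from 7 to 14 mm. In the seating face a drive pocket along x, 29 x 10.6 mm, 7 mm deep. Half a turn about z makes no difference. In the rack its yaw is free and the collar below the rail keeps it from lifting.
- clamp_bar (a point): middle of the arbor's dark steel clamp bar, on top of the gear, 35 mm above the arbor's origin: bar 32 mm long along the arbor's x, 14 mm wide across y, 14 mm high. The place to take the arbor
- arbor_collar (a joint): angle of the collar on the arbor, rad: 0 open, grows clockwise seen from above, 1.22 is the stop, fully locked. Stiff (0.1 N m). Two inner bayonet tabs pass down beside the tabs of the spindle's nose while it is open (0 to 0.2), and lock under them when it is turned. A red line on rim and side marks each tab
- collar (a point): centre of the arbor's knurled aluminium collar, 3.5 mm below the arbor's origin: 60 mm outer diameter, 17 mm high, bottom 12 mm below the arbor's origin. From it up to the top of the arbor (clamp bar) are 46 mm; everything above it is narrower
- dark_arbor: a like arbor with an oily brown gear 68 mm across, in the other fork of the rack; it stays there
- rack: blue sheet-metal rack screwed to the bench, 105 mm (x) by 224 mm (y). Origin under the middle, on the bench. Its rail is a level plate, top 62 mm up, 4 mm thick, front edge at x = -35 mm. Two slots 25 mm wide open to -x, seats at x = 0, y = 55 and -55 mm. Sprung catches in their mouths give way to a level pull along -x of about 10 N; an arbor is clear of the rail after 70 mm
- seat (a point): centre of the flat top of the spindle's nose, 72 mm up; the arbor's origin lies here when home. On it a rounded tongue along x, 26 x 8 mm, 5.5 mm high. Nose post 32 mm in diameter, bayonet tabs along +x and -x (45 mm over both, 6 mm thick). Green housing, 72 mm across, ends 29 mm below: red locked marks at +x and -x, white open marks. Square steel foot 110 mm
- pin_cup: clear cup of coloured pins, 70 mm across, 53 mm high; stays where it is. Origin under its centre
- plug_gauge: black plug gauge standing, 28 mm across, 100 mm high; stays where it is, upright. Origin under its centre
- ring_gauge: black setting ring, 48 mm across, 15 mm high; stays where it is. Origin under its centre

How it is judged (in metres and radians):
On the way, in this order (a step that is already met when the one before it is completed fails the run):
1. the bright gear's arbor is out of the rack (x of arbor in the frame of rack below -0.06 m), for 0.1 s.
2. the arbor sits home on the spindle nose, let go, its collar not yet locked (horizontal distance between arbor and seat below 0.004 m and z of arbor in the frame of seat below 0.002 m and contact force between the fingers and arbor below 0.1 N and value of joint arbor_collar below 0.9 rad), for 0.1 s.
At the end, for the whole second after the job is handed in: Bright-gear arbor home on the spindle nose, at rest: within 4 mm sideways and 2 mm in height, upright (0.06 rad), pocket along the tongue (0.2 rad); collar at 1.1 rad or more (stop 1.22). Other arbor moved under 10 mm; pin cup, plug gauge, setting ring under 20 mm (horizontal distance between arbor and seat below 0.004 m and z of arbor in the frame of seat between -0.003 and 0.002 m and angle between the x axis of arbor and the x axis of seat, either way round below 0.2 rad and angle between arbor's own z axis and vertical below 0.06 rad and value of joint arbor_collar above 1.1 rad and linear speed of arbor below 0.01 m/s and distance of dark_arbor from where it was at the start of the episode below 0.01 m and distance of each of pin_cup, plug_gauge, ring_gauge from where it was at the start of the episode below 0.02 m); the robot touches nothing.
It fails at once if the plug gauge is knocked over (angle between plug_gauge's own z axis and vertical above 0.3 rad).
It fails at once if the other arbor is pulled out of its fork (distance of dark_arbor from where it was at the start of the episode above 0.03 m).
It also fails if it takes over 67 s, if anything falls off the work surface, if the arm or the gripper's body presses on something with over 40 N, if the wrist force passes 120 N, or if a joint passes its speed limit or range.

### The arm

A 6-joint arm with a two-finger parallel gripper is mounted at the origin on a cart in front of the work surface, level with it; the furniture and walls round the work are solid. World frame = base frame: x ahead of the robot, y to its left, z up, the work surface at z = 0. Lengths are in mm, angles in degrees, forces in N, time in s.
With the tool pointing down it reaches from about 300 to 850 mm from the base axis. Payload 4.2 kg.
Tool frame: the origin (TCP) lies at the very end of the fingers, on their centre line; the grasp point (between the pads) lies 19 mm behind it (hold_point_z is the z of the grasp point in the tool frame, in mm); z points along the fingers, y is the direction in which the jaws open and shut (so a half turn about z gives the same grasp; the last joint's range is limited). The gripper opens to 91 mm and grips with 3 to 60 N. Pads are 32 mm wide; open, the fingers measure 118 mm over their backs; the gripper's body (76 mm by 178 mm) begins 60 mm behind the grasp point.
Start: joints at [65.718, 18.312, 89.639, -0, 72.044, -1.146], TCP at [225.93, 528.771, 213.976] pointing down, gripper open.
Joint ranges: [-177.97, 177.97], [-48.28, 115.42], [12.27, 149.76], [-77.06, 257.06], [2.81, 150.46], [-146.56, 146.56]. Speed limits (degrees/s): [147.25, 147.25, 180, 180, 180, 180].

### API

Orientations are given as [roll, pitch, yaw] about the fixed x, y, z axes, in that order (R = Rz(yaw) Ry(pitch) Rx(roll)).
In Python, from workcell import state, grab_frame, job_done, hold_point_z gives the robot as it stands. The module is installed in compiled form; this text tells all that it offers.
- The arm moves only by the shell command python3 -m creep 'ROWS' [FORCE]. ROWS is JSON, a list of rows, each a list of 7 numbers: the closure, from 0 (fully open) to 1 (shut), then the shift along the tool's x, y, z in mm, then the turn, a rotation vector about the tool's x, y, z in degrees. A call has 1 to 5 rows; each row shifts and turns the commanded pose from where the row before left it, along the tool's axes as they then stand; what a row does not reach is not made up. A row lasts 1/8 s, in which the tool goes at most 62.5 mm and 10.7 degrees, less where a joint would pass 70% of its speed; a pose out of reach is approached as far as the arm can. A call is refused whole if a number of a shift passes 62.5 or a number of a turn 10.7, either way. A call with a gripper value outside its range is refused whole. The fingers move at their own pace and stop on an object; FORCE is the grip in N (left out, the last holds). Time passes only in rows, so rows that do not move let the fingers close. It gives the time, the measured TCP pose, the force and the opening at its end, in the units of the state.
- state(): the state, without advancing time (a new reading comes with each control period).
- grab_frame(name): name is "scene" or "side" or "wrist"; returns a dict with "frame" (420x560x3 uint8, red, green, blue), "fx", "fy", "cx", "cy" (pixels), "view" (4x4, takes a point from world to camera coordinates). Camera axes: x right, y down, z forward; pixel columns grow to the right and rows downward; lengths in mm; the calibration is good to about 2 mm. The wrist camera is an equidistant fisheye: a pixel r from the principal point sees the ray r / f radians off the axis. A picture is of the moment at which its call begins. There is no depth.
- job_done(): hands the job in, once; it reports no verdict.
The state is a dict: "time_s": time; "qpos": joint angles; "qvel": joint speeds; "effort": joint torques, N m; "ee_pos": TCP position; "ee_rot": TCP orientation; "force": force on the tool from outside, world axes, zero at the start; "torque": the same for the moment, N m; "gripper_width": finger opening in mm.
Only numpy, scipy, OpenCV 4.12 (cv2) and the standard library are available. Lean on these libraries where they do the work, as an engineer would, in place of code of your own. Each camera call takes 0.05 s, during which the arm holds its last target.

## Working session

There is one attempt and no reset: what is moved stays moved. The work goes in short steps, Python scripts to look and compute and a shell command to move; the robot and the scene stay as the last step left them, time stands still between calls to the robot, and variables do not carry over. Pictures are saved under pics/ and viewed, and the job is handed in when it is done.

```bash
mkdir -p pics
cat > h.py <<'E'
import numpy as np, cv2
from workcell import state, grab_frame, hold_point_z
def snap(n,fn):
    f=grab_frame(n); cv2.imwrite('pics/'+fn,f['frame'][:,:,::-1]); np.savez('pics/'+fn+'.npz',**{k:np.array(v) for k,v in f.items()}); return f
def load(fn): 
    d=np.load('pics/'+fn+'.npz'); return {k:d[k] for k in d}
def ray(f,u,v,fish=False):
    V=np.array(f['view'],float); x=(u-f['cx'])/f['fx']; y=(v-f['cy'])/f['fy']
    if fish:
        r=np.hypot(x,y); s=np.sin(r)/max(r,1e-9); d=np.array([x*s,y*s,np.cos(r)])
    else: d=np.array([x,y,1.])
    R=V[:3,:3]; return -R.T@V[:3,3], R.T@d
def onz(f,u,v,z,fish=False):
    o,d=ray(f,u,v,fish); return o+d*(z-o[2])/d[2]
def proj(f,p,fish=False):
    V=np.array(f['view'],float); c=V[:3,:3]@np.array(p,float)+V[:3,3]
    if fish:
        rr=np.hypot(c[0],c[1]); t=np.arctan2(rr,c[2]); k=t/max(rr,1e-9); return f['cx']+f['fx']*c[0]*k,f['cy']+f['fy']*c[1]*k
    return f['cx']+f['fx']*c[0]/c[2],f['cy']+f['fy']*c[1]/c[2]
E
python3 - <<'E'
from h import *
print(hold_point_z, state())
for n in ('scene','side','wrist'):
    f=snap(n,n+'0.png'); o,d=ray(f,280,210); print(n,f['fx'],f['cx'],f['cy'],o.round(),d.round(2))
a=[cv2.imread(f'pics/{n}0.png') for n in ('scene','side','wrist')]
E
```

```text
-18.8 {'time_s': 0.0, 'qpos': array([ 6.57167719e+01,  1.83517205e+01,  8.97062684e+01, -9.82725568e-04,
        7.20425943e+01, -1.14566472e+00]), 'qvel': array([ 0.03049313,  0.04934761, -0.03170195,  0.11950452,  0.06033764,
       -0.00963192]), 'effort': array([-3.88665849e-04, -4.12468207e+01, -2.31980646e+01,  7.25367316e-02,
        4.58641886e-02, -1.38056494e-04]), 'ee_pos': array([225.73774225, 528.29451452, 213.12040798]), 'ee_rot': array([-1.79899418e+02, -1.07695503e-03,  1.56862740e+02]), 'force': array([-0.25171365,  0.36662053,  1.29290866]), 'torque': array([-0.01399972,  0.01231342, -0.02397622]), 'gripper_width': 90.98872433181809}
scene 508.78482809902033 268.3293947442281 217.97208054823875 [-120. -538.  552.] [ 0.67  0.63 -0.4 ]
side 488.14520059489143 280.81391692365077 208.82930051101204 [ 500. -659.  671.] [ 0.1   0.82 -0.57]
wrist 325.19226210127806 279.1276074284361 205.18225952072046 [155. 559. 385.] [ 0.27 -0.11 -0.96]
```

View pics/scene0.png

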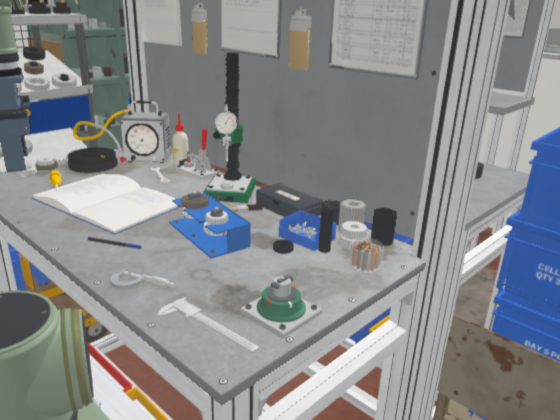

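View pics/side0.png

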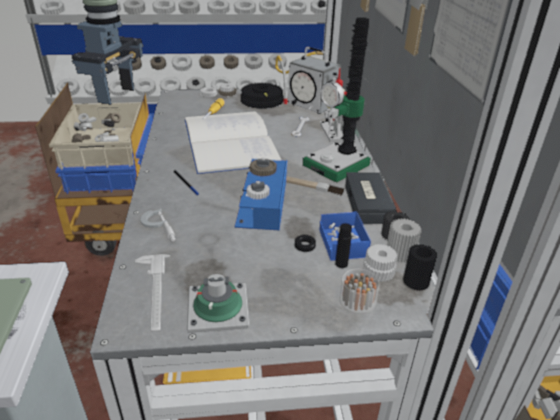

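View pics/wrist0.png

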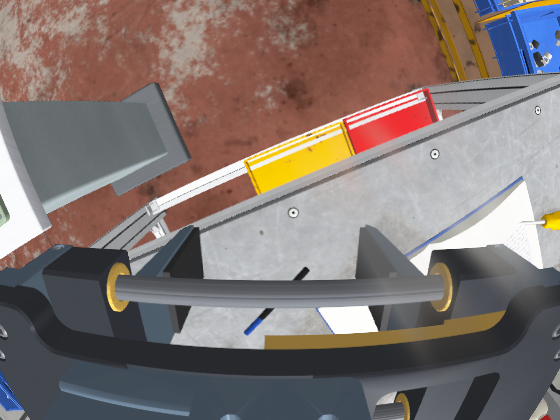

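Run:
```python
from h import *
a=cv2.imread('pics/scene0.png'); b=cv2.imread('pics/side0.png')
c=[cv2.resize(x,(400,300),interpolation=cv2.INTER_CUBIC) for x in (a[180:255,160:260],b[150:225,225:325],a[265:340,235:335],b[260:335,170:270])]
cv2.imwrite('pics/crop0.png',np.vstack([np.hstack(c[:2]),np.hstack(c[2:])]))
```

```text
(no output)
```

View pics/crop0.png

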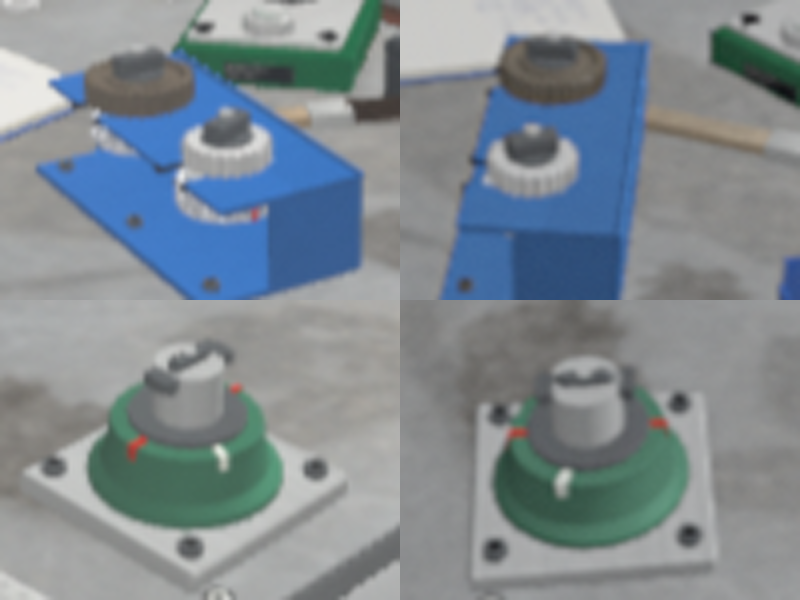

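Run:
```python
from h import *
s=load('scene0.png'); d=load('side0.png')
def tri(p,q):
    o1,d1=ray(s,*p);o2,d2=ray(d,*q); A=np.stack([d1,-d2],1); t=np.linalg.lstsq(A,o2-o1,rcond=None)[0]
    a=o1+t[0]*d1;b=o2+t[1]*d2; return ((a+b)/2).round(1),np.linalg.norm(a-b).round(1)
S=lambda x,y:(160+x/4,180+y/4)
D=lambda x,y:(225+(x-400)/4,150+y/4)
S2=lambda x,y:(235+x/4,265+(y-300)/4)
D2=lambda x,y:(170+(x-400)/4,260+(y-300)/4)
print('bar',tri(S(228,122),D(533,138)))
print('dark',tri(S(140,60),D(555,48)))
print('rail right back',tri(S(360,173),D(620,233)), 'right front',tri(S(222,212),D(460,226)))
print('rail z62 side', [onz(d,*D(*p),62).round(0)[:2] for p in ((460,226),(620,233),(648,43),(507,37))])
print('rail z62 scene', [onz(s,*S(*p),62).round(0)[:2] for p in ((222,212),(360,173))])
print('seat',tri(S2(190,352),D2(588,366)))
print('tabs scene', [onz(s,*S2(*p),68).round(1)[:2] for p in ((222,350),(160,378))])
print('tabs side', [onz(d,*D2(*p),68).round(1)[:2] for p in ((543,385),(630,382))])
print('foot side z10',[onz(d,*D2(*p),10).round(1)[:2] for p in ((472,578),(716,560),(704,394),(478,404))])
print('foot sc z10',[onz(s,*S2(*p),10).round(1)[:2] for p in ((192,585),(347,480),(22,478))])
print('red marks z43',[onz(d,*D2(*p),43).round(1)[:2] for p in ((517,433),(660,424))],[onz(s,*S2(*p),43).round(1)[:2] for p in ((137,440),(236,388))])
```

```text
bar (array([560. , 293.8,  85.6]), np.float64(0.1))
dark (array([580.6, 401.9,  85.1]), np.float64(2.2))
rail right back (array([604.1, 229.8,  61.4]), np.float64(0.6)) right front (array([516. , 246.4,  59.3]), np.float64(1.0))
rail z62 side [array([516., 242.]), array([604., 228.]), array([644., 444.]), array([554., 458.])]
rail z62 scene [array([513., 243.]), array([604., 229.])]
seat (array([467.1,  -1.4,  76. ]), np.float64(2.4))
tabs scene [array([488.,  -3.]), array([449.7,  -0.5])]
tabs side [array([446.6,  -1.7]), array([485.3,  -2.8])]
foot side z10 [array([413.4, -59.8]), array([520.3, -58.3]), array([519.8,  48.9]), array([410.5,  50.5])]
foot sc z10 [array([408.5, -62.2]), array([517.8, -57.7]), array([408.8,  46.5])]
red marks z43 [array([433.4,  -5.3]), array([497.9,  -4.7])] [array([434.1,  -2.3]), array([498.9,  -3.2])]
```

```bash
cat >> h.py <<'E'
from scipy.spatial.transform import Rotation as Rn
def plan(p,yaw,n=None,ref=None):
    s=state(); c=np.array(s['ee_pos']); R=Rn.from_euler('xyz',s['ee_rot'],degrees=True)
    T=Rn.from_euler('xyz',[180,0,yaw],degrees=True)
    print('t',round(s['time_s'],2),'pos',c.round(1),'rot',np.round(s['ee_rot'],2),'F',s['force'].round(1),'w',round(s['gripper_width'],1))
    print('tool shift',R.inv().apply(np.array(p)-c).round(1),'turn',np.degrees((R.inv()*T).as_rotvec()).round(2), 'shift in final frame',T.inv().apply(np.array(p)-c).round(1))
E
python3 - <<'E'
from h import *
d=load('side0.png');s=load('scene0.png')
D=lambda x,y:(225+(x-400)/4,150+y/4)
S=lambda x,y:(160+x/4,180+y/4)
print([onz(d,*D(*p),90).round(1)[:2] for p in ((507,143),(557,132))])
print([onz(s,*S(*p),90).round(1)[:2] for p in ((205,130),(250,116))])
print('stand',[onz(d,*p,10).round(0)[:2] for p in ((303,160),(335,178),(370,162),(340,148))])
for n,p,z in (('gauge',(343,265),0),('ring',(305,244),8),('cup',(360,305),0),('binbox',(325,245),0)): print(n,onz(d,*p,z).round(0)[:2])
plan((560,293,215),172)
E
```

```text
[array([544.6, 282.1]), array([573.7, 292.1])]
[array([536.9, 285.9]), array([568.5, 284.3])]
stand [array([702., 540.]), array([773., 436.]), array([889., 517.]), array([822., 606.])]
gauge [725. 100.]
ring [654. 166.]
cup [733. -17.]
binbox [699. 169.]
t 0.15 pos [225.8 528.4 213.3] rot [-179.92   -0.    156.86] F [-0.8 -0.1  0.2] w 91.1
tool shift [-399.9  -85.2   -1.6] turn [-8.000e-02 -1.000e-02 -1.514e+01] shift in final frame [-363.7 -186.6   -1.7]
```

```bash
python3 -m creep '[[0,-45,-10,0,0,0,0],[0,-45,-10,0,0,0,0],[0,-45,-10,0,0,0,0],[0,-45,-10,0,0,0,0],[0,-45,-10,0,0,0,0]]'; python3 -m creep '[[0,-45,-9,0,0,0,0],[0,-45,-9,0,0,0,0],[0,-45,-9,0,0,0,0],[0,-40,-8,0,0,0,-8],[0,0,0,0,0,0,-7]]'; python3 -m creep '[[0,0,0,0,0,0,0],[0,0,0,0,0,0,0]]'
python3 - <<'E'
from h import *
plan((560,293,215),172)
snap('wrist','w1.png')
E
```

```text
time_s: 0.78
ee_pos: [414.2, 393.3, 213.7]
ee_rot: [-180.0, -0.0, 156.9]
force: [0.7, 0.1, 0.1]
gripper_width: 91.1
time_s: 1.4
ee_pos: [562.5, 291.3, 213.1]
ee_rot: [-179.9, -0.0, 171.9]
force: [-0.1, 0.5, 0.1]
gripper_width: 91.4
time_s: 1.65
ee_pos: [559.9, 293.7, 213.9]
ee_rot: [180.0, -0.0, 171.8]
force: [-0.2, -1.2, -0.4]
gripper_width: 91.3
t 1.65 pos [559.9 293.7 213.9] rot [ 1.800e+02 -2.000e-02  1.718e+02] F [-0.2 -1.2 -0.4] w 91.3
tool shift [-0.2 -0.7 -1.1] turn [ 0.   -0.02 -0.2 ] shift in final frame [-0.1 -0.7 -1.1]
```

View pics/w1.png

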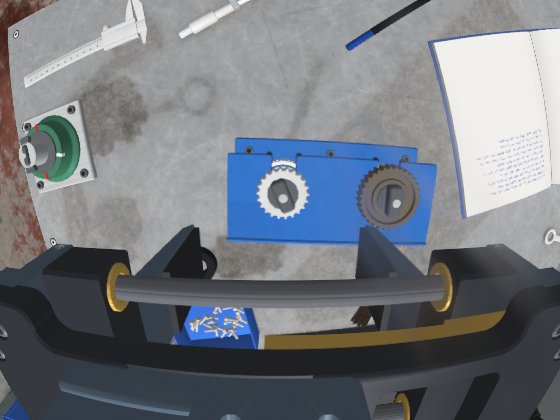

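Run:
```python
from h import *
a=cv2.imread('pics/w1.png')
cv2.imwrite('pics/w1c.png',np.hstack([cv2.resize(a[145:245,220:320],(400,400),interpolation=cv2.INTER_CUBIC),cv2.resize(a[145:245,345:445],(400,400),interpolation=cv2.INTER_CUBIC)]))
g=cv2.imread('pics/w1.png'); hsv=cv2.cvtColor(a,cv2.COLOR_BGR2HSV)
f=load('w1.png')
m=((hsv[...,1]>120)&(hsv[...,0]>100)&(hsv[...,0]<125)).astype(np.uint8)
# bright gear mask
b=((hsv[...,2]>140)&(hsv[...,1]<60)).astype(np.uint8); 
n,l,st,ce=cv2.connectedComponentsWithStats(b)
for i in range(1,n):
    if st[i,4]>40 and 230<ce[i][0]<330 and 140<ce[i][1]<240: print(st[i],ce[i])
```

```text
[272 160  24   8 113] [283.61946903 162.59292035]
[ 257  166   52   53 1161] [282.41515935 191.20155039]
[278 194  10   9  70] [282.74285714 198.18571429]
```

View pics/w1c.png

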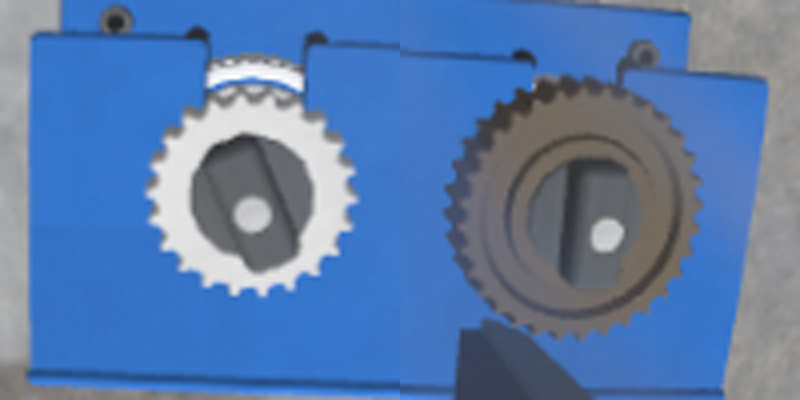

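Run:
```python
from h import *
a=cv2.imread('pics/w1.png')
x=cv2.resize(a[170:220,255:310],(770,700)[:2],interpolation=cv2.INTER_CUBIC)
x=cv2.convertScaleAbs(x,alpha=1.8,beta=-20); x=cv2.resize(x,(660,600))
cv2.imwrite('pics/w1d.png',x)
```

```text
(no output)
```

View pics/w1d.png

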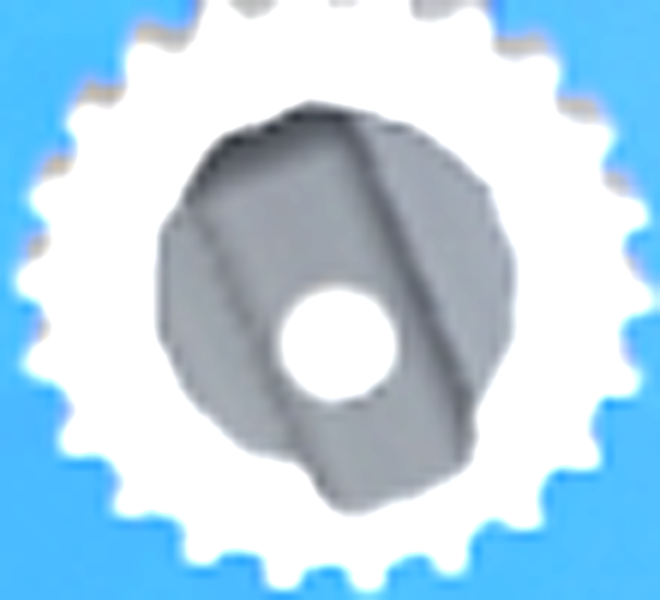

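Run:
```python
from h import *
f=load('w1.png')
W=lambda x,y:(255+x/12,170+y/12)
P=lambda x,y,z:onz(f,*W(x,y),z,True)
print('dot',P(338,342,90).round(1),'corners', (sum(P(*c,90) for c in ((195,205),(330,150),(470,455),(350,512)))/4).round(1))
print('gear',onz(f,282.9,192.3,76,True).round(1))
for a,b in (((195,205),(345,510)),((345,150),(465,430))):
    v=P(*b,90)-P(*a,90); print('bar yaw',np.degrees(np.arctan2(v[1],v[0])).round(1), P(*a,90).round(1),P(*b,90).round(1))
C=lambda x,y:(220+x/4,145+y/4)
C2=lambda x,y:(345+(x-400)/4,145+y/4)
q=[onz(f,*p,62,True)[:2] for p in (C(32,36),C(28,374),C2(766,80),C2(724,388))]
print('rail',np.round(q,1))
for i,j in((0,1),(2,3)): v=q[j]-q[i]; print(np.degrees(np.arctan2(v[1],v[0])))
v=q[2]-q[0]; print(np.degrees(np.arctan2(v[1],v[0]))-90)
print('dark',onz(f,*C2(607,235),92,True).round(1))
plan((560,293,215),172)
```

```text
dot [560.8 297.3  90. ] corners [560.  297.3  90. ]
gear [558.2 297.6  76. ]
bar yaw 17.2 [548.3 287.8  90. ] [574.5 295.9  90. ]
bar yaw 14.8 [545.6 300.   90. ] [569.3 306.2  90. ]
rail [[514.3 248.2]
 [603.5 230.6]
 [553.9 467.5]
 [642.6 453.4]]
-11.191258265037941
-9.065014610394593
-10.251147660010517
dark [581.1 407.1  92. ]
t 1.7 pos [559.9 293.8 214. ] rot [ 1.8000e+02 -1.0000e-02  1.7183e+02] F [0.4 0.7 0.1] w 90.9
tool shift [-0.2 -0.8 -1. ] turn [ 0.   -0.01 -0.17] shift in final frame [-0.2 -0.8 -1. ]
```

```bash
python3 -m creep '[[0,0,0,30,0,0,-8],[0,0,0,30,0,0,-8],[0,0,0,24,0,0,-8],[0,0,0,0,0,0,0],[0,0,0,0,0,0,0]]'
python3 - <<'E'
from h import *
plan((560.3,297.4,100),196)
snap('wrist','w2.png');snap('scene','s2.png');snap('side','d2.png')
a=cv2.imread('pics/w2.png')
cv2.imwrite('pics/w2c.png',cv2.resize(a[150:300,190:390],(800,600),interpolation=cv2.INTER_CUBIC))
E
```

```text
time_s: 2.33
ee_pos: [560.8, 294.1, 131.1]
ee_rot: [180.0, 0.1, -164.2]
force: [0.8, -0.3, 0.4]
gripper_width: 91.5
t 2.33 pos [560.8 294.1 131.1] rot [ 1.7998e+02  1.1000e-01 -1.6424e+02] F [ 0.8 -0.3  0.4] w 91.5
tool shift [-0.4  3.3 31.1] turn [ 0.02  0.11 -0.24] shift in final frame [-0.4  3.4 31.1]
```

View pics/w2c.png

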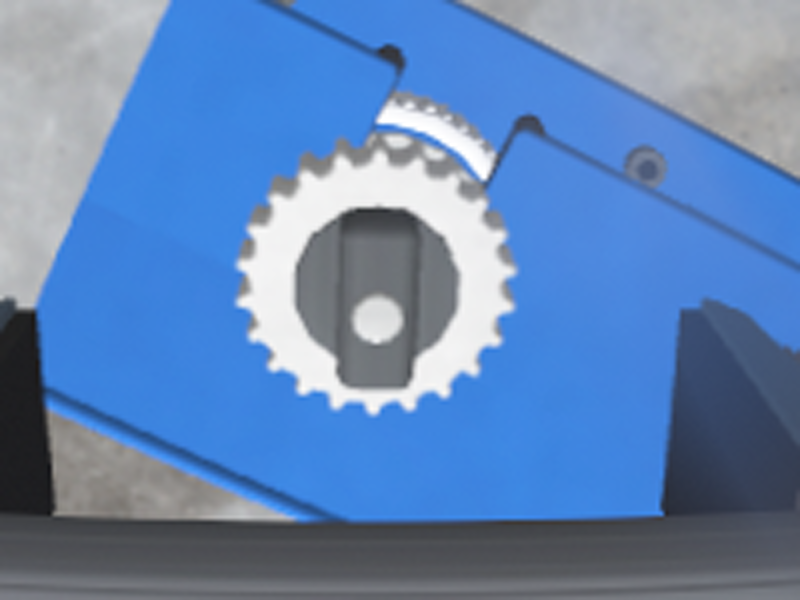

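```bash
python3 - <<'E'
from h import *
f=load('w2.png')
W=lambda x,y:(190+x/4,150+y/4)
p=onz(f,*W(377,318),90,True); print(p)
for e in (338,420): print(onz(f,*W(e,230),90,True).round(1),onz(f,*W(e-2,360),90,True).round(1))
plan((p[0],p[1],79),196)
E
python3 -m creep '[[0,0,3.3,10,0,0,0],[0,0,0,20,0,0,0],[0,0,0,12,0,0,0],[0,0,0,0,0,0,0],[0,0,0,0,0,0,0]]'
```

```text
[560.80279331 297.50016705  90.        ]
[547.2 286.7  90. ] [570.4 292.7  90. ]
[543.4 300.1  90. ] [566.5 306.7  90. ]
t 2.48 pos [561.  293.9 131.4] rot [ 1.7997e+02  1.5000e-01 -1.6419e+02] F [-0.   0.5 -0.5] w 91.3
tool shift [-0.7  3.5 52.4] turn [ 0.03  0.15 -0.19] shift in final frame [-0.8  3.5 52.4]
time_s: 3.1
ee_pos: [559.9, 296.9, 88.4]
ee_rot: [180.0, 0.1, -164.1]
force: [0.1, -0.2, 0.1]
gripper_width: 91.1
```

```bash
python3 -m creep '[[0,0,0.3,6,0,0,0],[0,0,0,3.5,0,0,0],[0,0,0,0,0,0,0]]'; python3 -m creep '[[0.7,0,0,0,0,0,0],[0.85,0,0,0,0,0,0],[0.9,0,0,0,0,0,0],[1,0,0,0,0,0,0],[1,0,0,0,0,0,0]]' 50;  python3 -m creep '[[1,0,0,0,0,0,0],[1,0,0,0,0,0,0],[1,0,0,0,0,0,0],[1,0,0,0,0,0,0]]'
python3 - <<'E'
from h import *
a=snap('side','d3.png')['frame'][:,:,::-1];b=snap('scene','s3.png')['frame'][:,:,::-1]
x=np.hstack([cv2.resize(b[160:250,150:250],(400,360),interpolation=cv2.INTER_CUBIC),cv2.resize(a[130:220,215:315],(400,360),interpolation=cv2.INTER_CUBIC)])
cv2.imwrite('pics/x3.png',x)
E
```

```text
time_s: 3.48
ee_pos: [559.2, 296.8, 78.1]
ee_rot: [-180.0, -0.0, -164.1]
force: [0.4, 0.8, 0.6]
gripper_width: 91.4
time_s: 4.1
ee_pos: [559.4, 296.9, 78.5]
ee_rot: [180.0, 0.0, -164.1]
force: [-0.1, 0.9, 0.5]
gripper_width: 43.9
time_s: 4.6
ee_pos: [559.3, 297.0, 78.5]
ee_rot: [180.0, 0.0, -164.1]
force: [-0.0, 1.5, -0.3]
gripper_width: 13.5
```

View pics/x3.png

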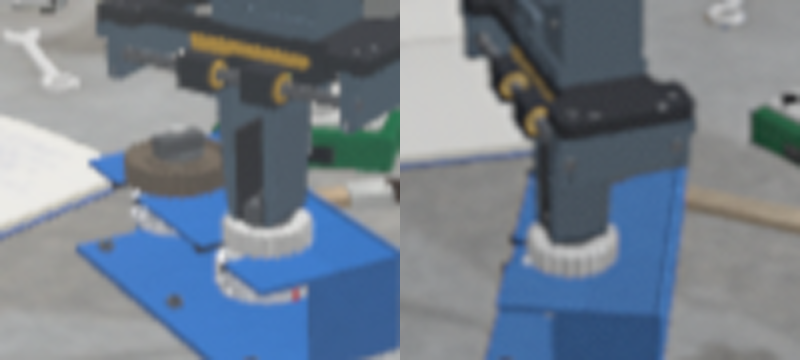

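```bash
python3 -m creep '[[1,0,0,-1,0,0,0],[1,4.5,2.2,0,0,0,0],[1,4.5,2.2,0,0,0,0],[1,4.5,2.2,0,0,0,0],[1,4.5,2.2,0,0,0,0]]' 60; python3 -m creep '[[1,4.5,2.2,0,0,0,0],[1,4.5,2.2,0,0,0,0],[1,4.5,2.2,0,0,0,0],[1,4.5,2.2,0,0,0,0]]'; python3 -m creep '[[1,4.5,2.2,0,0,0,0],[1,4.5,2.2,0,0,0,0],[1,4.5,2.2,0,0,0,0],[1,4.5,2.2,0,0,0,0],[1,4.5,2.2,0,0,0,0]]'
```

```text
time_s: 5.32
ee_pos: [538.7, 300.1, 78.9]
ee_rot: [-180.0, -0.1, -164.2]
force: [-0.6, -0.4, -5.1]
gripper_width: 13.4
time_s: 5.82
ee_pos: [519.5, 304.1, 79.5]
ee_rot: [180.0, -0.0, -164.1]
force: [1.2, -0.6, -5.8]
gripper_width: 13.5
time_s: 6.45
ee_pos: [495.0, 308.5, 79.5]
ee_rot: [180.0, 0.0, -164.1]
force: [-0.3, 0.7, -6.2]
gripper_width: 13.5
```

```bash
python3 -m creep '[[1,9,4.4,0,0,0,0],[1,9,4.4,0,0,0,0],[1,9,4.4,0,0,0,0],[1,0,0,0,0,0,0]]'
python3 - <<'E'
from h import *
a=snap('side','d4.png')['frame'][:,:,::-1];b=snap('scene','s4.png')['frame'][:,:,::-1]
x=np.hstack([cv2.resize(b[160:250,150:250],(400,360),interpolation=cv2.INTER_CUBIC),cv2.resize(a[130:220,205:305],(400,360),interpolation=cv2.INTER_CUBIC)])
cv2.imwrite('pics/x4.png',x)
plan((467,-3,150),180)
E
```

```text
time_s: 6.95
ee_pos: [464.7, 313.8, 79.5]
ee_rot: [-180.0, -0.0, -164.1]
force: [0.2, -0.4, -5.6]
gripper_width: 13.5
t 7.05 pos [465.9 314.   79.6] rot [ 1.7999e+02  5.0000e-02 -1.6411e+02] F [-1.2  0.7 -5.3] w 13.6
tool shift [  85.6 -305.1  -70.5] turn [1.000e-02 5.000e-02 1.589e+01] shift in final frame [  -1.1 -317.   -70.4]
```

View pics/x4.png

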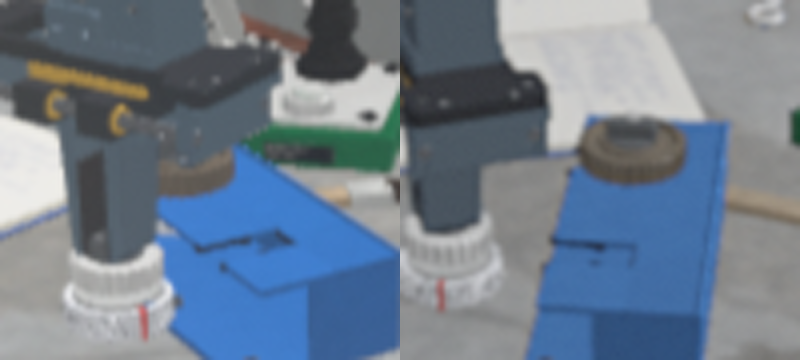

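```bash
python3 -m creep '[[1,0,0,-35,0,0,0],[1,0,0,-35,0,0,0],[1,0,0,-35,0,0,5],[1,0,0,-15,0,0,6],[1,0,0,0,0,0,5]]';python3 -m creep '[[1,0,-40,0,0,0,0],[1,0,-45,0,0,0,0],[1,0,-45,0,0,0,0],[1,0,-45,0,0,0,0],[1,0,-30,0,0,0,0]]';python3 -m creep '[[1,0,0,0,0,0,0],[1,0,0,0,0,0,0]]'
python3 - <<'E'
from h import *
plan((467,-3,150),180)
snap('wrist','w5.png')
E
```

```text
time_s: 7.68
ee_pos: [467.0, 314.2, 201.4]
ee_rot: [179.9, 0.2, 179.7]
force: [0.9, 0.2, -6.7]
gripper_width: 13.1
time_s: 8.3
ee_pos: [465.2, 106.7, 199.6]
ee_rot: [-180.0, 0.0, 179.8]
force: [0.5, 0.4, -4.9]
gripper_width: 14.0
time_s: 8.55
ee_pos: [465.5, 108.9, 199.6]
ee_rot: [180.0, 0.0, 179.8]
force: [0.1, 0.1, -6.0]
gripper_width: 13.4
t 8.55 pos [465.5 108.9 199.6] rot [1.7996e+02 4.0000e-02 1.7983e+02] F [ 0.1  0.1 -6. ] w 13.4
tool shift [  -1.8 -111.9   49.5] turn [ 0.04  0.04 -0.17] shift in final frame [  -1.5 -111.9   49.6]
```

View pics/w5.png

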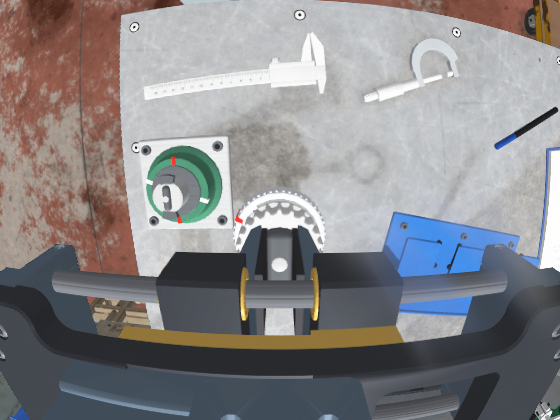

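Run:
```python
from h import *
a=cv2.imread('pics/w5.png')
cv2.imwrite('pics/w5a.png',cv2.resize(a[130:235,130:240],(660,630)[:2],interpolation=cv2.INTER_CUBIC)[:600])
cv2.imwrite('pics/w5b.png',cv2.resize(a[185:285,220:340],(720,600),interpolation=cv2.INTER_CUBIC))
```

```text
(no output)
```

View pics/w5a.png

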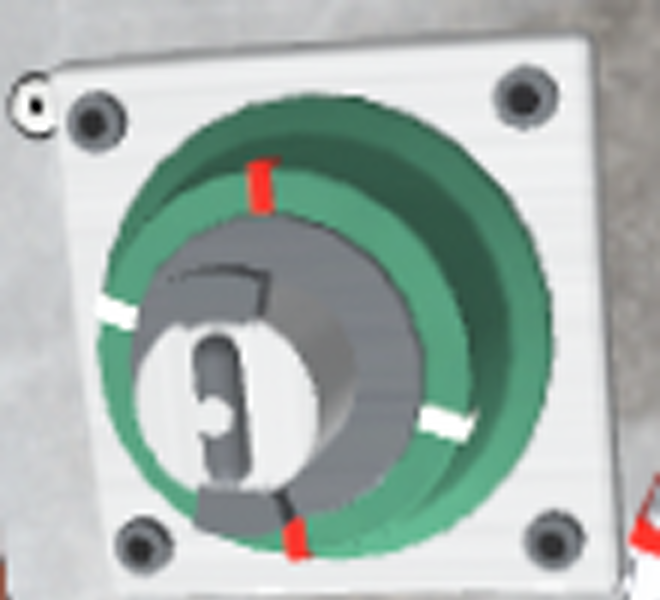

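View pics/w5b.png

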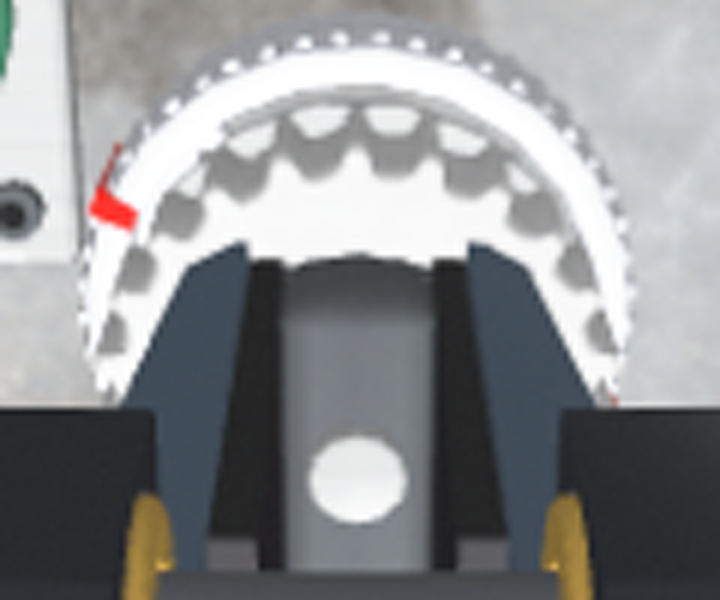

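Run:
```python
from h import *
f=load('w5.png')
A=lambda x,y,z:onz(f,130+x/6,130+y/6,z,True)
B=lambda x,y,z:onz(f,220+x/6,185+y/6,z,True)
print('dot',A(215,415,77.5).round(1),'tongue',((A(212,335,77.5)+A(232,492,77.5))/2).round(1),'top',A(226,408,72).round(1),
 'top4',((A(135,405,72)+A(318,408,72))/2).round(1),((A(225,322,72)+A(230,495,72))/2).round(1))
v=A(232,492,77.5)-A(212,335,77.5);print('tongue yaw',np.degrees(np.arctan2(v[1],v[0])),np.hypot(*v[:2]))
v=A(243,460,77.5)-A(235,345,77.5);print('edge yaw',np.degrees(np.arctan2(v[1],v[0])))
r=[A(262,190,43),A(298,540,43)];w=[A(115,310,43),A(445,424,43)]
for a,b in (r,w): v=b-a;print('marks',((a+b)/2).round(1),np.degrees(np.arctan2(v[1],v[0])).round(2),np.hypot(*v[:2]))
c=[A(55,72,10),A(592,38,10),A(622,590,10)]
for a,b in ((c[0],c[1]),(c[1],c[2])): v=b-a;print('foot',np.degrees(np.arctan2(v[1],v[0])).round(2),np.hypot(*v[:2]).round(1))
print('foot c',((c[0]+c[2])/2).round(1))
print('scr',[A(*p,10).round(1) for p in ((96,122),(524,97),(553,541),(143,545))])
# held
e=state();print(e['ee_pos'].round(1))
print('held dot',B(358,480,211).round(1))
for x in (285,438): print(B(x,300,211).round(1),B(x,520,211).round(1))
```

```text
dot [465.6  -1.4  77.5] tongue [ 4.655e+02 -2.000e-01  7.750e+01] top [465.9  -1.3  72. ] top4 [465.6  -1.5  72. ] [466.1  -1.2  72. ]
tongue yaw 2.1085550632023407 26.366486540378112
edge yaw -1.1453472270709373
marks [466.2  -1.1  43. ] 1.38 64.56937690459846
marks [465.7  -1.5  43. ] 70.49 65.1654098036735
foot 91.06 108.7
foot 0.99 108.3
foot c [ 4.666e+02 -4.000e-01  1.000e+01]
scr [array([423.8, -47.3,  10. ]), array([422.2,  39.8,  10. ]), array([509.5,  41.5,  10. ]), array([510.9, -45.7,  10. ])]
[465.5 109.2 199.5]
held dot [467.9 108.9 211. ]
[450.2 102.5 211. ] [472.1 102.2 211. ]
[450.3 116.  211. ] [472.1 116.3 211. ]
```

```bash
python3 -m creep '[[1,0.7,-30,0,0,0,0],[1,0.5,-30,0,0,0,0],[1,0.5,-30,0,0,0,0],[1,0,-20.2,0,0,0,-1.2],[1,0,0,0,0,0,0]]';python3 -m creep '[[1,0,0,30,0,0,0],[1,0,0,30,0,0,0],[1,0,0,14,0,0,0],[1,0,0,0,0,0,0],[1,0,0,0,0,0,0]]'
python3 - <<'E'
from h import *
plan((463.4,-1,125),181)
a=snap('side','d6.png')['frame'][:,:,::-1];b=snap('scene','s6.png')['frame'][:,:,::-1]
x=np.hstack([cv2.resize(b[250:350,230:330],(400,400),interpolation=cv2.INTER_CUBIC),cv2.resize(a[240:340,165:265],(400,400),interpolation=cv2.INTER_CUBIC)])
cv2.imwrite('pics/x6.png',x)
E
```

```text
time_s: 9.22
ee_pos: [463.5, -1.6, 199.5]
ee_rot: [180.0, 0.0, -179.0]
force: [0.2, 0.5, -5.0]
gripper_width: 13.7
time_s: 9.85
ee_pos: [464.4, -1.1, 126.5]
ee_rot: [180.0, 0.1, -178.9]
force: [-0.2, 0.2, -4.8]
gripper_width: 13.3
t 9.85 pos [464.4  -1.1 126.5] rot [ 1.7999e+02  1.4000e-01 -1.7891e+02] F [-0.2  0.2 -4.8] w 13.3
tool shift [1.  0.1 1.5] turn [0.01 0.14 0.09] shift in final frame [1.  0.1 1.5]
```

View pics/x6.png

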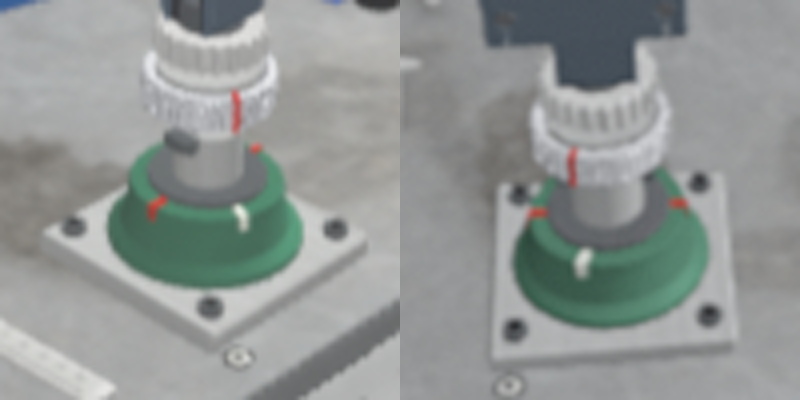

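Run:
```python
from h import *
for n,off in (('d6.png',(165,240)),('s6.png',(230,250))):
    f=load(n)
    g=lambda p:((np.array(proj(f,p))-off)*4).round(1)
    for z in (92.5,58,43): print(n,z,g((465.8,-1.3,z)), 'dx',g((470.8,-1.3,z))-g((465.8,-1.3,z)),'dy',g((465.8,3.7,z))-g((465.8,-1.3,z)))
im=cv2.imread('pics/d6.png'); 
for y in (270,274,278): print(y, im[y,292-165+165-0-0:0].size, im[y,290:340].mean(1).astype(int) if 0 else im[y,292:340].mean(1).astype(int)[:0])
x=cv2.resize(im[255:305,190:245],(770,700),interpolation=cv2.INTER_CUBIC); cv2.imwrite('pics/x6d.png',cv2.resize(x,(660,600)))
```

```text
d6.png 92.5 [203.3 120.8] dx [11.4 -0.6] dy [ 0.1 -7.5]
d6.png 58 [207.4 178.4] dx [11.1 -0.6] dy [ 0.  -7.6]
d6.png 43 [209.1 202.7] dx [11.  -0.6] dy [ 0.  -7.6]
s6.png 92.5 [207.9  78.9] dx [ 7.6 -3.8] dy [-8.1 -4.2]
s6.png 58 [205.3 144.7] dx [ 7.6 -4. ] dy [-7.9 -4.3]
s6.png 43 [204.2 172.7] dx [ 7.5 -4. ] dy [-7.8 -4.3]
270 0 []
274 0 []
278 0 []
```

View pics/x6d.png

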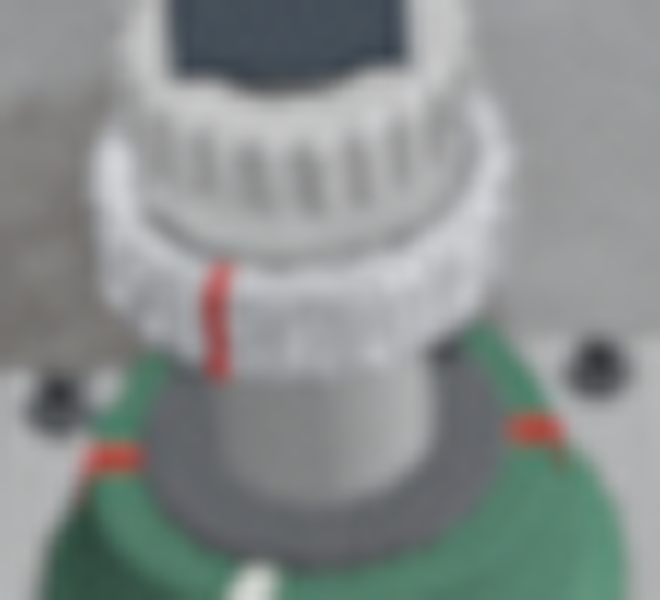

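```bash
python3 -m creep '[[1,-1.3,0,5,0,0,0],[1,0,0,5,0,0,0],[1,0,0,3,0,0,0],[1,0,0,0,0,0,0]]';python3 -m creep '[[1,0,0,2,0,0,0],[1,0,0,2,0,0,0],[1,0,0,0,0,0,0]]'
python3 - <<'E'
from h import *
plan((464.4,-1,107),181)
a=snap('side','d7.png')['frame'][:,:,::-1];b=snap('scene','s7.png')['frame'][:,:,::-1]
x=np.hstack([cv2.resize(b[260:310,255:305],(400,400),interpolation=cv2.INTER_CUBIC),cv2.resize(a[255:305,192:242],(400,400),interpolation=cv2.INTER_CUBIC)])
cv2.imwrite('pics/x7.png',x)
E
```

```text
time_s: 10.45
ee_pos: [464.3, -1.5, 112.1]
ee_rot: [180.0, -0.0, -178.9]
force: [-0.2, 0.1, -6.1]
gripper_width: 13.5
time_s: 10.82
ee_pos: [464.4, -1.4, 108.3]
ee_rot: [180.0, -0.0, -178.9]
force: [0.5, -0.6, -5.5]
gripper_width: 13.2
t 10.82 pos [464.4  -1.4 108.3] rot [ 1.8000e+02 -2.0000e-02 -1.7894e+02] F [ 0.5 -0.6 -5.5] w 13.2
tool shift [-0.   0.4  1.3] turn [ 0.   -0.02  0.06] shift in final frame [-0.   0.4  1.3]
```

View pics/x7.png

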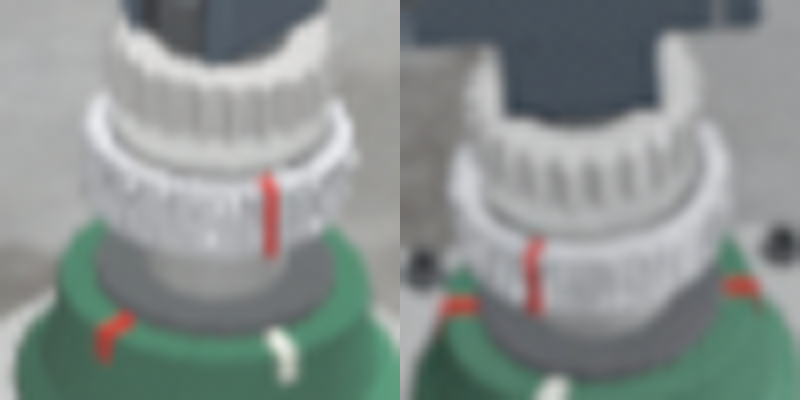

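```bash
for i in 1; do python3 -m creep '[[1,0,0,1,0,0,0],[1,0,0,1,0,0,0],[1,0,0,0,0,0,0]]' 60; done; python3 -m creep '[[1,0,0,1,0,0,0],[1,0,0,1,0,0,0],[1,0,0,0,0,0,0]]'
```

```text
time_s: 11.3
ee_pos: [464.5, -1.4, 106.3]
ee_rot: [180.0, -0.0, -178.9]
force: [0.4, -0.1, -5.4]
gripper_width: 13.2
time_s: 11.68
ee_pos: [464.5, -1.4, 104.3]
ee_rot: [180.0, -0.0, -178.9]
force: [0.0, 1.0, -5.1]
gripper_width: 13.6
```

```bash
python3 -m creep '[[1,0,0,1,0,0,0],[1,0,0,0,0,0,0]]'; python3 -m creep '[[1,0,0,1,0,0,0],[1,0,0,0,0,0,0]]'
```

```text
time_s: 11.92
ee_pos: [464.5, -1.4, 103.4]
ee_rot: [180.0, -0.0, -178.9]
force: [0.2, -1.2, -5.8]
gripper_width: 13.4
time_s: 12.18
ee_pos: [464.6, -1.4, 102.5]
ee_rot: [180.0, 0.0, -178.9]
force: [-0.2, 0.2, -5.2]
gripper_width: 13.3
```

```bash
python3 -m creep '[[1,0,0,0.7,0,0,0],[1,0,0,0,0,0,0]]'
```

```text
time_s: 12.42
ee_pos: [464.7, -1.4, 102.4]
ee_rot: [180.0, 0.0, -178.9]
force: [-2.5, -0.4, 2.8]
gripper_width: 13.5
```

```bash
python3 -m creep '[[0.9,0,0,0,0,0,0],[0.6,0,0,0,0,0,0],[0.3,0,0,0,0,0,0],[0,0,0,0,0,0,0],[0,0,0,0,0,0,0]]'; python3 -m creep '[[0,0,0,-20,0,0,0],[0,0,0,-25,0,0,0],[0,0,0,-25,0,0,0],[0,0,0,0,0,0,0],[0,0,0,0,0,0,0]]'
python3 - <<'E'
from h import *
plan((465.8,-1.3,130),181)
a=snap('side','d8.png')['frame'][:,:,::-1];b=snap('scene','s8.png')['frame'][:,:,::-1]
x=np.hstack([cv2.resize(b[260:310,255:305],(400,400),interpolation=cv2.INTER_CUBIC),cv2.resize(a[255:305,192:242],(400,400),interpolation=cv2.INTER_CUBIC)])
cv2.imwrite('pics/x8.png',x); w=snap('wrist','w8.png')['frame'][:,:,::-1]
E
```

```text
time_s: 13.05
ee_pos: [464.6, -1.4, 101.6]
ee_rot: [180.0, 0.0, -178.9]
force: [0.4, -0.0, -1.0]
gripper_width: 50.6
time_s: 13.68
ee_pos: [464.0, -1.4, 170.9]
ee_rot: [180.0, -0.1, -178.9]
force: [0.4, 0.3, 0.1]
gripper_width: 91.2
t 13.68 pos [464.   -1.4 170.9] rot [ 1.7999e+02 -8.0000e-02 -1.7894e+02] F [0.4 0.3 0.1] w 91.2
tool shift [-1.9  0.1 40.9] turn [ 0.01 -0.08  0.06] shift in final frame [-1.8  0.1 40.9]
```

View pics/x8.png

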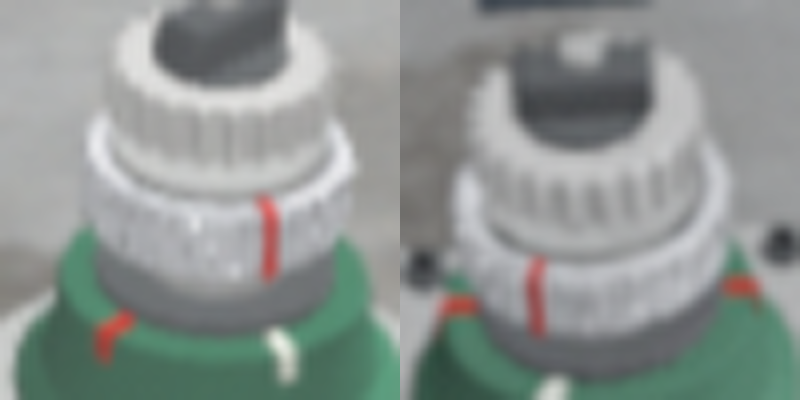

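View pics/w8.png

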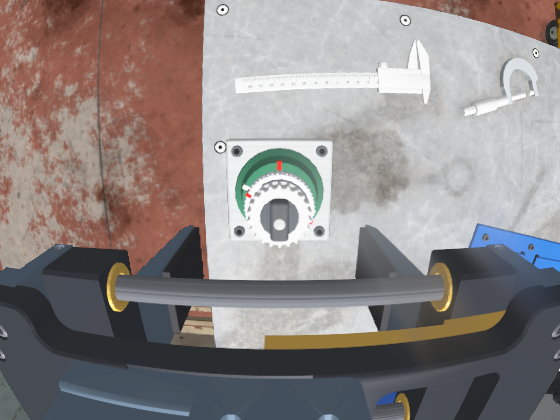

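Run:
```python
from h import *
f=load('w8.png');im=cv2.imread('pics/w8.png')
cv2.imwrite('pics/w8c.png',cv2.resize(im[155:255,235:335],(600,600),interpolation=cv2.INTER_CUBIC))
g=cv2.cvtColor(im,cv2.COLOR_BGR2GRAY)[214:234,270:290]; m=(g>170).astype(np.uint8)
n,l,st,ce=cv2.connectedComponentsWithStats(m)
for i in range(1,n): 
    u,v=ce[i]+[270,214]; print(st[i,4],u,v,onz(f,u,v,114,True).round(1))
s=load('s8.png');d=load('d8.png')
# side dot in crop 8x: (582,50)-> 
o,dd=ray(d,192+(582-400)/8,255+48/8); t=(465.8-o[0])/dd[0]
q=onz(d,192+(582-400)/8,255+48/8,114); print('side dot z114',q.round(1))
```

```text
109 279.10091743119267 224.13761467889907 [466.   -1.6 114. ]
1 289.0 233.0 [472.9   6.  114. ]
side dot z114 [465.1  -1.5 114. ]
```

View pics/w8c.png

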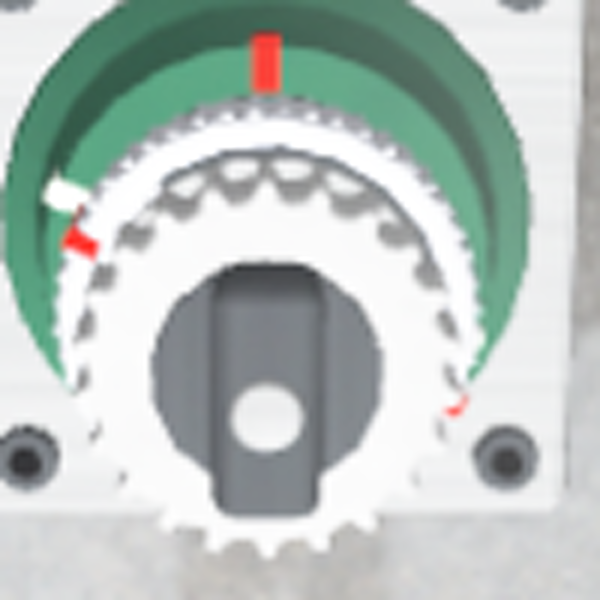

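```bash
python3 -m creep '[[0,-1.6,0,30,0,0,0],[0,0,0,30,0,0,0],[0,0,0,25,0,0,0],[0,0,0,15,0,0,0],[0,0,0,0,0,0,0]]'; python3 -m creep '[[0,0,0,10,0,0,0],[0,0,0,7,0,0,0],[0,0,0,0,0,0,0]]'
python3 - <<'E'
from h import *
plan((465.9,-1.4,52),181)
E
```

```text
time_s: 14.45
ee_pos: [464.8, -1.4, 70.2]
ee_rot: [180.0, -0.2, -178.9]
force: [0.0, -0.5, 1.1]
gripper_width: 91.3
time_s: 14.82
ee_pos: [465.8, -1.4, 54.4]
ee_rot: [180.0, -0.1, -178.9]
force: [-0.3, -0.2, -0.3]
gripper_width: 91.1
t 14.82 pos [465.8  -1.4  54.4] rot [ 1.7999e+02 -5.0000e-02 -1.7893e+02] F [-0.3 -0.2 -0.3] w 91.1
tool shift [-0.1 -0.   2.4] turn [ 0.01 -0.05  0.07] shift in final frame [-0.1 -0.   2.4]
```

```bash
python3 -m creep '[[0,0,0,2,0,0,0],[0.3,0,0,0,0,0,0],[0.5,0,0,0,0,0,0],[1,0,0,0,0,0,0],[1,0,0,0,0,0,0]]' 35; python3 -m creep '[[1,0,0,0,0,0,0],[1,0,0,0,0,0,0]]'
```

```text
time_s: 15.45
ee_pos: [466.2, -1.4, 52.8]
ee_rot: [180.0, 0.0, -178.9]
force: [0.3, -0.3, 0.0]
gripper_width: 59.6
time_s: 15.7
ee_pos: [466.2, -1.4, 52.8]
ee_rot: [-180.0, 0.0, -178.9]
force: [0.4, -0.9, 1.4]
gripper_width: 59.3
```

```bash
python3 -m creep '[[1,0,0,0,0,0,4],[1,0,0,0,0,0,4],[1,0,0,0,0,0,4],[1,0,0,0,0,0,4],[1,0,0,0,0,0,0]]'; python3 -c "
from h import *;s=state();print(s['torque'],s['force'])"; python3 -m creep '[[1,0,0,0,0,0,5],[1,0,0,0,0,0,5],[1,0,0,0,0,0,5],[1,0,0,0,0,0,5],[1,0,0,0,0,0,0]]'; python3 -c "
from h import *;s=state();print(s['torque'],s['force'],s['ee_rot'],s['qpos'])"
```

```text
time_s: 16.32
ee_pos: [466.4, -1.9, 52.8]
ee_rot: [-180.0, 0.0, 165.1]
force: [1.2, -3.8, 0.5]
gripper_width: 59.7
[-0.51991452 -0.09651653 -0.01875024] [ 1.18795168 -3.79862442  0.53460234]
time_s: 16.95
ee_pos: [466.2, -2.4, 52.8]
ee_rot: [-179.9, 0.1, 145.2]
force: [-0.2, -5.6, 1.5]
gripper_width: 59.6
[-0.88456587  0.05152723  0.02894018] [-0.24993319 -5.59069315  1.4674922 ] [-1.79926572e+02  6.38110367e-02  1.45165044e+02] [ -1.6343611   18.61547179 116.37379374  -0.13631142  44.99762828
 -56.70298406]
```

```bash
python3 -m creep '[[1,-0.3,-0.5,0,0,0,5],[1,0,0,0,0,0,5],[1,0,0,0,0,0,5],[1,0,0,0,0,0,5],[1,0,0,0,0,0,0]]'; python3 -c "
from h import *;s=state();print(s['torque'],s['force'])"; python3 -m creep '[[1,0,0,0,0,0,4],[1,0,0,0,0,0,4],[1,0,0,0,0,0,3],[1,0,0,0,0,0,0]]'
python3 - <<'E'
from h import *
s=state();print(s['torque'],s['force'],s['ee_rot'])
a=snap('side','d9.png')['frame'][:,:,::-1];b=snap('scene','s9.png')['frame'][:,:,::-1]
x=np.hstack([cv2.resize(b[250:330,240:320],(400,400),interpolation=cv2.INTER_CUBIC),cv2.resize(a[245:325,180:260],(400,400),interpolation=cv2.INTER_CUBIC)])
cv2.imwrite('pics/x9.png',x)
E
```

```text
time_s: 17.58
ee_pos: [465.8, -2.8, 52.8]
ee_rot: [-179.9, 0.0, 125.2]
force: [-1.5, -5.2, 1.8]
gripper_width: 60.0
[-0.9077269   0.1326513  -0.07502038] [-1.45650495 -5.17513066  1.84972832]
time_s: 18.08
ee_pos: [465.5, -3.0, 52.8]
ee_rot: [-179.9, 0.1, 114.2]
force: [-2.3, -5.4, 3.1]
gripper_width: 59.8
[-1.03887114  0.22846279  0.01921491] [-2.27958089 -5.44722533  3.0877735 ] [-1.79895302e+02  6.35206897e-02  1.14173913e+02]
```

View pics/x9.png

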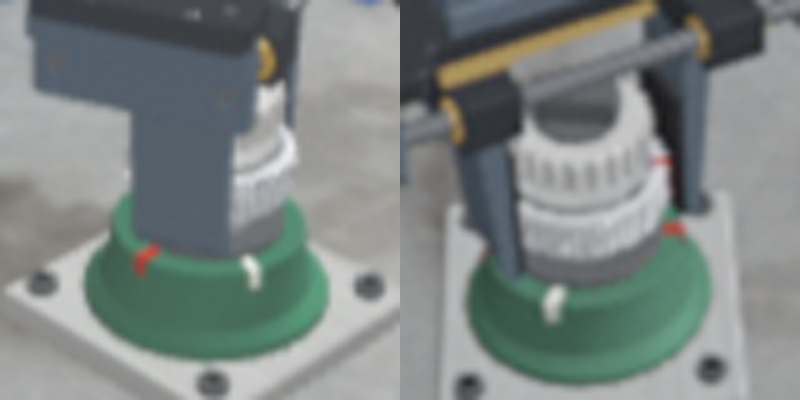

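```bash
python3 -m creep '[[1,0,0,0,0,0,3],[1,0,0,0,0,0,0]]'; python3 -c "
from h import *;s=state();print(s['torque'],s['force'])"; python3 -m creep '[[1,0,0,0,0,0,3],[1,0,0,0,0,0,0]]'; python3 -c "
from h import *;s=state();print(s['torque'],s['force'])"
```

```text
time_s: 18.42
ee_pos: [465.4, -3.0, 52.8]
ee_rot: [-179.9, 0.1, 111.2]
force: [-0.5, -5.6, 3.0]
gripper_width: 60.1
[-1.0721474   0.29752118 -0.02253298] [-0.49764406 -5.5544001   2.95896075]
time_s: 18.68
ee_pos: [465.3, -3.0, 52.8]
ee_rot: [-179.9, 0.1, 108.2]
force: [-2.0, -6.6, 2.4]
gripper_width: 59.7
[-1.09040396  0.27493268  0.01912757] [-1.9950755  -6.60631026  2.37722852]
```

```bash
python3 -m creep '[[1,0,0,0,0,0,3],[1,0,0,0,0,0,0]]'; python3 -c "
from h import *;s=state();print(s['torque'],s['force'])"; python3 -m creep '[[1,0,0,0,0,0,3],[1,0,0,0,0,0,0]]'
python3 - <<'E'
from h import *
s=state();print(s['torque'],s['force'],s['ee_rot'],s['effort'].round(2))
a=snap('side','d10.png')['frame'][:,:,::-1];b=snap('scene','s10.png')['frame'][:,:,::-1]
x=np.hstack([cv2.resize(b[250:330,240:320],(400,400),interpolation=cv2.INTER_CUBIC),cv2.resize(a[245:325,180:260],(400,400),interpolation=cv2.INTER_CUBIC)])
cv2.imwrite('pics/x10.png',x)
E
```

```text
time_s: 18.92
ee_pos: [465.3, -3.1, 52.8]
ee_rot: [-179.9, 0.1, 105.2]
force: [-1.3, -6.4, 3.6]
gripper_width: 59.5
[-1.10432743  0.32594916 -0.01247514] [-1.25352312 -6.41920858  3.58372619]
time_s: 19.18
ee_pos: [465.3, -3.2, 52.8]
ee_rot: [-179.9, 0.1, 102.2]
force: [-2.0, -6.2, 2.2]
gripper_width: 59.4
[-1.17012152  0.36448364  0.18102715] [-2.04989293 -6.24213798  2.15800627] [-1.79885631e+02  1.11082481e-01  1.02233454e+02] [  2.88 -33.32 -16.74   1.62  -0.49   0.23]
```

View pics/x10.png

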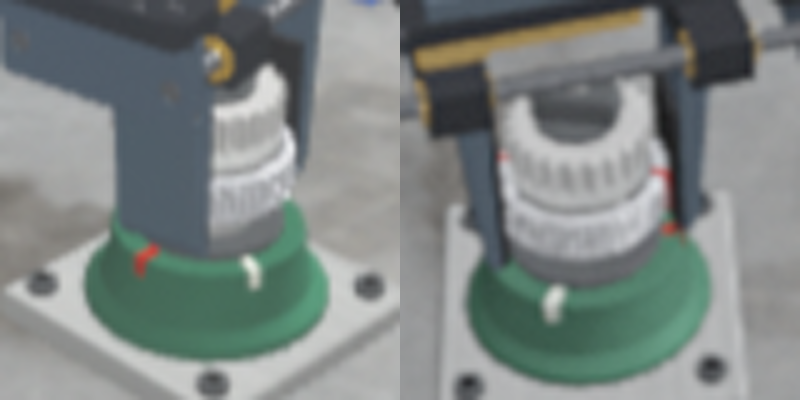

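```bash
python3 -m creep '[[1,0,0,0,0,0,2],[1,0,0,0,0,0,0]]'; python3 -c "
from h import *;s=state();print(s['torque'],s['force'])"; python3 -m creep '[[1,0,0,0,0,0,2],[1,0,0,0,0,0,0]]'
python3 - <<'E'
from h import *
s=state();print(s['torque'],s['force'],s['ee_rot'],s['effort'].round(2))
E
```

```text
time_s: 19.52
ee_pos: [465.3, -3.2, 52.8]
ee_rot: [-179.9, 0.1, 100.3]
force: [-3.0, -6.2, 3.2]
gripper_width: 59.8
[-1.18647099  0.35295067  0.38567062] [-3.03566852 -6.23576977  3.21848596]
time_s: 19.77
ee_pos: [465.3, -3.3, 52.8]
ee_rot: [-179.9, 0.2, 98.4]
force: [-2.3, -7.2, 2.7]
gripper_width: 59.2
[-1.1751482   0.35777232  0.5748824 ] [-2.28676231 -7.17075792  2.67103974] [-1.79877699e+02  1.50298059e-01  9.83541234e+01] [  2.36 -33.25 -16.75   1.93  -0.53   0.67]
```

```bash
python3 -m creep '[[1,0,0,0,0,0,-3],[1,0,0,0,0,0,0],[0.5,0,0,0,0,0,0],[0.2,0,0,0,0,0,0],[0,0,0,0,0,0,0]]';python3 -m creep '[[0,0,0,0,0,0,0],[0,0,0,0,0,0,0],[0,0,0,0,0,0,0]]'; python3 -m creep '[[0,0,0,-20,0,0,0],[0,0,0,-30,0,0,0],[0,0,0,-40,0,0,0],[0,0,0,-40,0,0,0],[0,0,0,0,0,0,0]]'
python3 - <<'E'
from h import *
a=snap('side','d11.png')['frame'][:,:,::-1];b=snap('scene','s11.png')['frame'][:,:,::-1]
x=np.hstack([cv2.resize(b[250:330,240:320],(400,400),interpolation=cv2.INTER_CUBIC),cv2.resize(a[245:325,180:260],(400,400),interpolation=cv2.INTER_CUBIC)])
cv2.imwrite('pics/x11.png',x); w=snap('wrist','w11.png')['frame'][:,:,::-1]
E
```

```text
time_s: 20.4
ee_pos: [466.1, -1.7, 52.7]
ee_rot: [180.0, -0.0, 101.1]
force: [0.4, -0.9, 0.5]
gripper_width: 76.5
time_s: 20.78
ee_pos: [466.1, -1.9, 52.7]
ee_rot: [180.0, -0.0, 101.1]
force: [-0.1, -0.5, -0.3]
gripper_width: 91.2
time_s: 21.4
ee_pos: [468.2, -2.0, 185.7]
ee_rot: [179.6, 0.1, 101.1]
force: [0.2, -0.3, 0.2]
gripper_width: 91.4
```

View pics/x11.png

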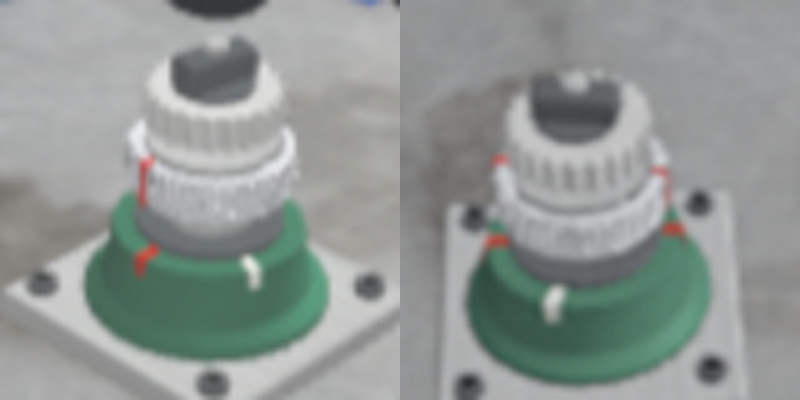

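View pics/w11.png

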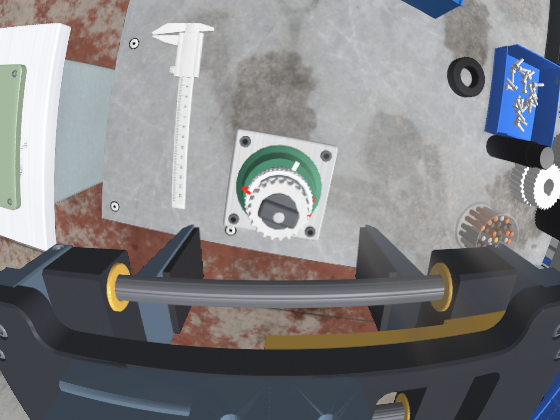

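Run:
```python
from h import *
f=load('w11.png');im=cv2.imread('pics/w11.png');hsv=cv2.cvtColor(im,cv2.COLOR_BGR2HSV)
g=cv2.cvtColor(im,cv2.COLOR_BGR2GRAY)[208:228,270:290];n,l,st,ce=cv2.connectedComponentsWithStats((g>170).astype(np.uint8))
for i in range(1,n):
    if st[i,4]>40: u,v=ce[i]+[270,208];print(st[i,4],onz(f,u,v,114,True).round(1))
m=(((hsv[...,0]<8)|(hsv[...,0]>172))&(hsv[...,1]>170)&(hsv[...,2]>130)).astype(np.uint8);m[:140]=0;m[250:]=0;m[:,:225]=0;m[:,345:]=0
n,l,st,ce=cv2.connectedComponentsWithStats(m)
for i in range(1,n):
    p=onz(f,*ce[i],77,True);print(st[i,4],ce[i].round(1),p.round(1),np.degrees(np.arctan2(p[1]+1.4,p[0]-465.9)).round(1),np.hypot(p[1]+1.4,p[0]-465.9).round(1))
cv2.imwrite('pics/w11c.png',cv2.resize(im[125:245,220:340],(600,600),interpolation=cv2.INTER_CUBIC))
```

```text
91 [465.7  -2.9 114. ]
28 [245.2 189.4] [434.3   4.9  77. ] 168.8 32.2
3 [313.3 200. ] [495.1   7.   77. ] 16.0 30.4
1 [309. 215.] [494.3  -7.4  77. ] -11.8 29.0
```

View pics/w11c.png

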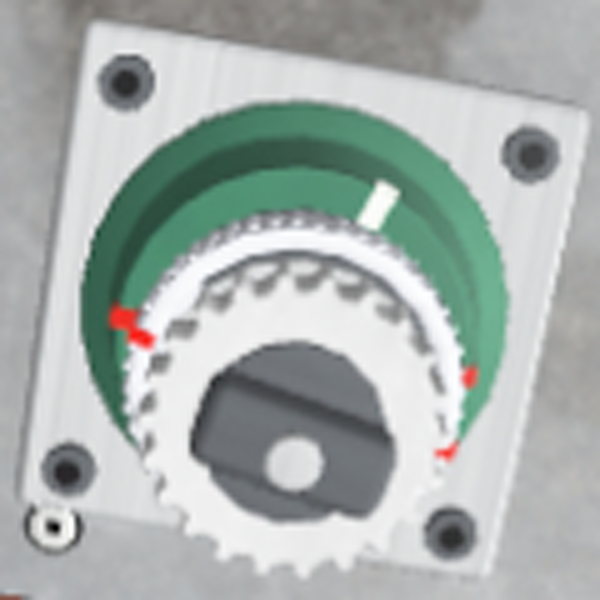

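View pics/d11.png

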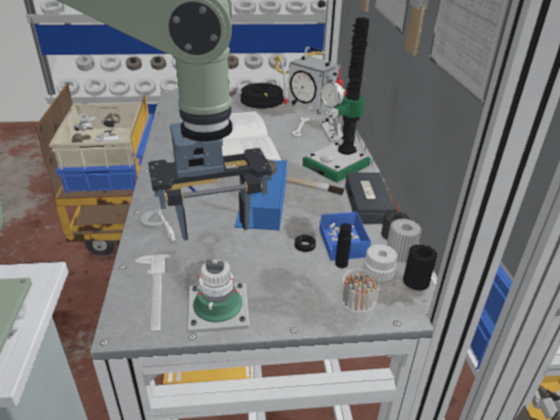

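Run:
```python
from h import *
f=load('w11.png')
A=lambda x,y,z:onz(f,220+x/5,125+y/5,z,True)
ang=lambda a,b:np.degrees(np.arctan2(*(b-a)[[1,0]])).round(1)
print('bar',ang(A(222,374,114),A(388,437,114)),ang(A(205,458,114),A(345,514,114)))
print('foot',ang(A(95,25,10),A(588,108,10)))
a,b=A(143,340,77),A(446,453,77);print('collar line',a.round(1),b.round(1),ang(a,b),((a+b)/2).round(1))
a,b=A(118,318,43),A(470,377,43);print('housing marks',a.round(1),b.round(1),ang(a,b))
for n in('s11.png','d11.png'):
    pass
s=load('s11.png');d=load('d11.png')
p=(240+218/5,250+44/5);q=(180+175/5,245+82/5)
o1,d1=ray(s,*p);o2,d2=ray(d,*q);t=np.linalg.lstsq(np.stack([d1,-d2],1),o2-o1,rcond=None)[0];print('dot tri',(o1+t[0]*d1).round(1),(o2+t[1]*d2).round(1))
e=state();print(e['time_s'],e['ee_pos'].round(1))
```

```text
bar -10.4 -11.8
foot 1.7
collar line [437.8   2.2  77. ] [494.6  -7.9  77. ] -10.1 [466.2  -2.8  77. ]
housing marks [430.5  -3.1  43. ] [501.2  -1.5  43. ] 1.3
dot tri [465.6  -4.4 116.1] [465.6  -4.7 115.7]
21.55 [465.3  -1.9 181.8]
```

Run:
```python
from h import *
def cr(n,x0,y0): return cv2.resize(cv2.imread('pics/'+n)[y0:y0+50,x0:x0+50],(400,300*400//300),interpolation=cv2.INTER_CUBIC)
x=np.vstack([np.hstack([cr('s8.png',258,252),cr('d8.png',192,250)]),np.hstack([cr('s11.png',258,252),cr('d11.png',192,250)])])
cv2.imwrite('pics/cmp.png',cv2.resize(x,(600,600)))
for fn,(x0,y0) in (('s',(258,250)),('d',(190,250))):
  for k in ('8','11'):
    g=cv2.cvtColor(cv2.imread(f'pics/{fn}{k}.png'),cv2.COLOR_BGR2GRAY)[y0:y0+60,x0:x0+60]
    
def tri(p,q):
    s=load('s11.png');d=load('d11.png');o1,d1=ray(s,*p);o2,d2=ray(d,*q);t=np.linalg.lstsq(np.stack([d1,-d2],1),o2-o1,rcond=None)[0];return (o1+t[0]*d1).round(1),(o2+t[1]*d2).round(1)
s=load('s11.png');d=load('d11.png')
for p in ((466,-1.5,114),(466,-3,114),(466,-3,116)): print(p,np.round(proj(s,p),1),np.round(proj(d,p),1))
```

```text
(466, -1.5, 114) [282.5 259.2] [215.3 261. ]
(466, -3, 114) [283.2 259.5] [215.3 261.5]
(466, -3, 116) [283.2 258.5] [215.2 260.6]
```

View pics/cmp.png

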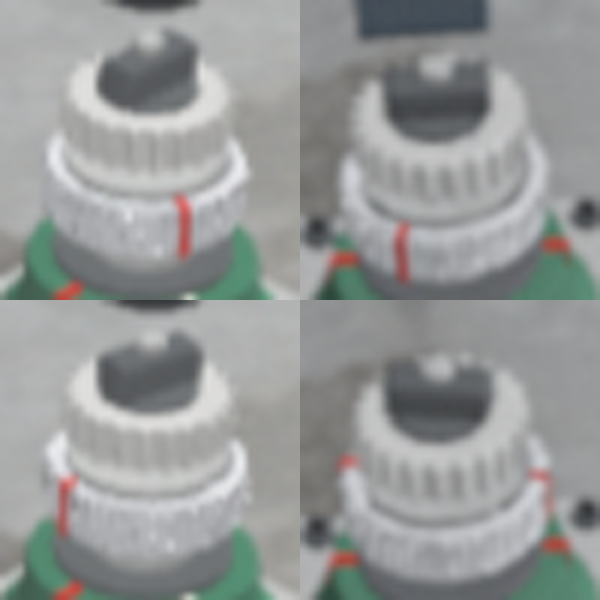

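```bash
python3 -m creep '[[0,0,0,0,0,0,-9],[0,0,0,0,0,0,-10],[0,0,0,0,0,0,-10],[0,0,0,0,0,0,-10],[0,0,0,0,0,0,-10]]'; python3 -m creep '[[0,0,0,0,0,0,-10],[0,0,0,0,0,0,-9],[0,0,0,0,0,0,0],[0,0,0,0,0,0,0]]'
python3 - <<'E'
from h import *
plan((465.9,-2,103.5),169.5)
im=snap('wrist','w12.png')['frame'][:,:,::-1]
cv2.imwrite('pics/w12c.png',cv2.resize(im[135:255,220:340],(600,600),interpolation=cv2.INTER_CUBIC))
E
```

```text
time_s: 22.18
ee_pos: [465.1, -1.9, 181.0]
ee_rot: [-179.9, -0.2, 150.4]
force: [-0.1, 0.2, -0.3]
gripper_width: 90.7
time_s: 22.68
ee_pos: [465.7, -1.9, 181.9]
ee_rot: [-180.0, -0.1, 168.9]
force: [0.0, -1.3, 0.5]
gripper_width: 91.3
t 22.68 pos [465.7  -1.9 181.9] rot [-1.7999e+02 -1.0000e-01  1.6894e+02] F [ 0.  -1.3  0.5] w 91.3
tool shift [-0.4  0.  78.4] turn [-0.01 -0.1  -0.56] shift in final frame [-0.3 -0.  78.4]
```

View pics/w12c.png

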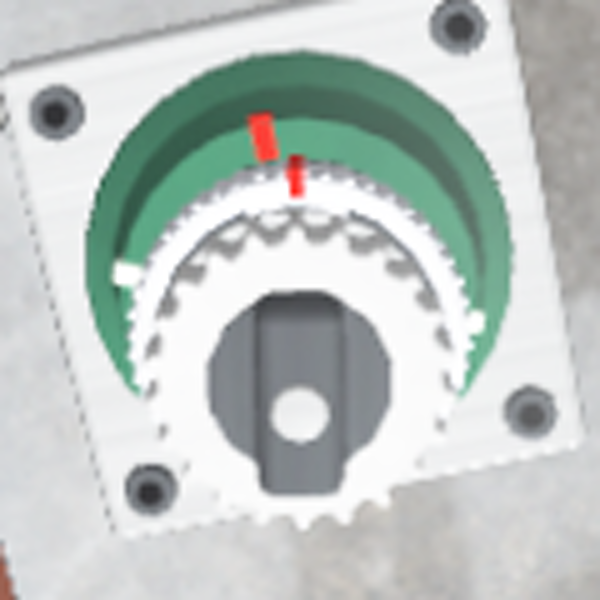

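```bash
python3 -m creep '[[0,0,0.4,25,0,0,0],[0,0,0,25,0,0,0],[0,0,0,20,0,0,0],[0,0,0,7,0,0,0],[0,0,0,0,0,0,0]]' 30; python3 -m creep '[[0,0,0,0,0,0,0],[0.5,0,0,0,0,0,0],[0.9,0,0,0,0,0,0],[1,0,0,0,0,0,0],[1,0,0,0,0,0,0]]';python3 -m creep '[[1,0,0,0,0,0,0],[1,0,0,0,0,0,0],[1,0,0,0,0,0,0],[1,0,0,0,0,0,0]]'
```

```text
time_s: 23.35
ee_pos: [466.2, -1.6, 105.7]
ee_rot: [180.0, -0.0, 169.0]
force: [0.6, 0.0, 0.0]
gripper_width: 91.2
time_s: 23.98
ee_pos: [466.2, -1.6, 105.8]
ee_rot: [180.0, 0.0, 169.1]
force: [0.6, -0.1, -0.5]
gripper_width: 54.2
time_s: 24.48
ee_pos: [466.2, -1.6, 105.7]
ee_rot: [-180.0, -0.0, 169.1]
force: [-1.2, -3.6, 1.5]
gripper_width: 14.1
```

```bash
python3 -m creep '[[1,0,0,0,0,0,-3],[1,0,0,0,0,0,-3],[1,0,0,0,0,0,0]]'; python3 -c "
from h import *;s=state();print(s['torque'],s['force'])"; python3 -m creep '[[1,0,0,0,0,0,-3],[1,0,0,0,0,0,-3],[1,0,0,0,0,0,0]]'; python3 -c "
from h import *;s=state();print(s['torque'],s['force'])"
```

```text
time_s: 24.85
ee_pos: [466.2, -1.6, 105.8]
ee_rot: [180.0, 0.0, 175.0]
force: [-1.0, -0.7, 0.7]
gripper_width: 13.6
[0.02348864 0.04823378 0.01375647] [-0.96250168 -0.65665349  0.65137178]
time_s: 25.22
ee_pos: [466.2, -1.5, 105.7]
ee_rot: [180.0, -0.0, -179.0]
force: [0.2, 0.7, 0.1]
gripper_width: 13.6
[0.11574363 0.04744062 0.05036698] [0.22306605 0.65255998 0.13407423]
```

```bash
python3 -m creep '[[0.9,0,0,0,0,0,0],[0.6,0,0,0,0,0,0],[0.3,0,0,0,0,0,0],[0,0,0,0,0,0,0],[0,0,0,0,0,0,0]]'; python3 -m creep '[[0,0,0,0,0,0,0],[0,0,0,0,0,0,0],[0,0,0,-20,0,0,0],[0,0,0,-30,0,0,0],[0,0,0,-30,0,0,0]]';python3 -m creep '[[0,0,0,0,0,0,0],[0,0,0,0,0,0,0],[0,0,0,0,0,0,0],[0,0,0,0,0,0,0]]'
python3 - <<'E'
from h import *
snap('side','d13.png');snap('scene','s13.png');im=snap('wrist','w13.png')['frame'][:,:,::-1]
cv2.imwrite('pics/w13c.png',cv2.resize(im[135:255,220:340],(600,600),interpolation=cv2.INTER_CUBIC))
def cr(n,x0,y0): return cv2.resize(cv2.imread('pics/'+n)[y0:y0+70,x0:x0+70],(400,400),interpolation=cv2.INTER_CUBIC)
cv2.imwrite('pics/x13.png',np.hstack([cr('s13.png',248,250),cr('d13.png',182,250)]))
E
```

```text
time_s: 25.85
ee_pos: [466.2, -1.6, 105.8]
ee_rot: [180.0, 0.0, -178.9]
force: [0.8, 0.8, 0.0]
gripper_width: 51.1
time_s: 26.48
ee_pos: [466.0, -1.6, 186.5]
ee_rot: [180.0, -0.0, -178.9]
force: [-0.1, 0.7, 0.3]
gripper_width: 91.3
time_s: 26.98
ee_pos: [465.7, -1.6, 184.9]
ee_rot: [180.0, -0.1, -178.9]
force: [-0.9, -0.5, 0.8]
gripper_width: 91.1
```

View pics/w13c.png

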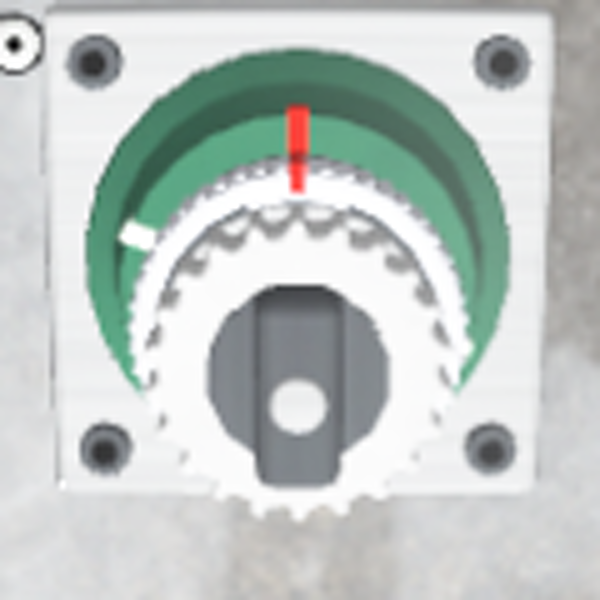

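View pics/x13.png

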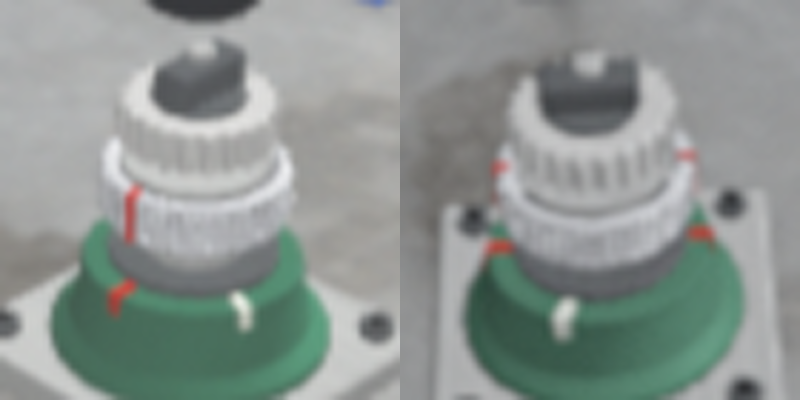

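Run:
```python
from h import *
f=load('w13.png');print(onz(f,220+298/5,135+407/5,114,True).round(1))
a=cv2.imread('pics/d0.png' if 0 else 'pics/side0.png');b=cv2.imread('pics/d13.png')
df=cv2.absdiff(a,b).max(2); 
for n,(x0,x1,y0,y1) in dict(ring=(290,320,232,254),plug=(333,355,222,270),cup=(340,382,270,315)).items(): print(n,(df[y0:y1,x0:x1]>40).sum())
g=lambda x:cv2.cvtColor(x,cv2.COLOR_BGR2GRAY)
s=cv2.imread('pics/scene0.png');s2=cv2.imread('pics/s13.png')
for nm,p,q,t in (('dark scene',s,s2,(178,190,34,20)),):
    x,y,w,h=t;r=cv2.matchTemplate(g(q)[y-15:y+h+15,x-15:x+w+15],g(p)[y:y+h,x:x+w],cv2.TM_CCOEFF_NORMED);print(nm,cv2.minMaxLoc(r))
from workcell import job_done; job_done()
```

```text
[466.9  -1.4 114. ]
ring 0
plug 0
cup 0
dark scene (-0.41229116916656494, 0.9997007250785828, (30, 26), (15, 15))
the job is handed in; nothing more can be done
```

The bright-gear arbor is on the green spindle nose with its collar turned to the stop, and I handed the job in at about 27 s of the 67 s allowed. There is no verdict back from the job.

- **What I did:** I gripped the clamp bar and pulled the arbor level out of the fork. I lowered it onto the nose until light contact, at the height I had predicted for home, then let go. I took it again by the collar and turned it clockwise until the torque about the tool axis rose steadily to about 0.57 N m, which I read as the stop.
- **One correction:** Turning the collar had dragged the whole arbor about 12° round against the tongue, just past the 0.2 rad limit. I gripped the clamp bar again and turned it back about 12°. The collar came along at its stop.
- **Final checks:**
  - The collar's red lines meet the spindle's red marks in all three cameras.
  - By eye, the clamp bar now lies along the spindle's x axis.
  - The wrist camera puts the arbor axis at (466.9, -1.4) mm against my seat estimate of (465.8, -1.3) mm.
  - The gripper is open and about 70 mm clear above the arbor.
- **Other objects:** Comparing the first and last pictures, the pin cup, plug gauge and setting ring show no change, and the dark arbor shows no shift.
- **Disagreement:** Before that correction, one two-camera triangulation put the top of the bar at 116 mm, 2 mm above the expected 114 mm and about equal to the camera calibration error. The scene and side pictures from before and after turning the collar showed no lift. I did not measure the height again after the correction.

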